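# Pack the sampling spatula into its carrying tray

## Task

Pack the spatula for carrying: lay it flat on the floor of its recess in the white tray, with the end of its blade tucked in under the yellow bridge and its handle all the way down in the narrow slot. Then swing the aluminium bar round the steel post, sliding it on the tray's deck without lifting it off, until it lies straight across the handle slot between the post and the red stop. Leave the vials, dishes, bottle and beaker standing where they are.

Things in the scene. Friction and masses are not known exactly. Their poses are not given: they have to be found in the camera images.
- tray: White tray fixed to the bench. Origin on the bench under the recess's middle line; x along the recess from bridge (-x) to handle slot (+x), y left, z up. In mm: outline x -105..160, y -110..110; deck z 32; black recess floor z 6. Recess, upright walls, symmetric about y = 0: blade bay x -92..-25, 51 wide; finger well x -25..45, 100 wide; handle slot x 45..95, 25 wide.
- bridge (a point): Middle of the top of the rigid yellow bridge over the end of the blade bay: tray x -92..-70 mm, full width of the bay, z 26..32 mm, a 20 mm high gap below. With it the recess is too short for the spatula to go in level: blade first, tilted some 15 to 20 degrees, then handle down. Axes as the tray's.
- handle_slot (a point): Tray (70, 0, 32) mm: middle of the 25 mm wide handle slot, at deck height, where the bar crosses it when closed. Axes as the tray's.
- stop (a point): Red stop block fixed on the deck, tray x 40.5..56.5, y -108..-74 mm, 16 mm high; this point is the foot of the middle of its +x face, tray (56.5, -91, 32) mm. Axes as the tray's.
- recess_end (a point): Middle of the foot of the end wall under the bridge: tray (-92, 0, 6) mm. Axes as the tray's.
- post (a point): Foot of the steel pivot post, 14 mm diameter, 22 mm tall, fixed on the deck at tray (90.5, 60, 32) mm. A white lip 12 mm high at tray x 55..85, y 105..110 mm keeps the bar from sliding off. Axes as the tray's.
- spatula: Flat sampling spatula, 180 mm long, 0.14 kg, lying on the bench: steel blade 60 x 44 x 5 mm (x -90..-30 mm), green plastic handle 120 long, 18 wide, 14 high (x -30..90 mm). Undersides flush. Origin: middle of the underside; x points from the blade to the handle's end, y across, z up. It balances near its origin; the handle is gripped across y. In the tray its x points along the tray's x.
- blade_tip (a point): Middle of the blade's front edge, on the underside, spatula (-90, 0, 0) mm. Seated: tray x about -92 to -85 mm, z 6 mm.
- handle_end (a point): Middle of the handle's rear end, on the underside, spatula (90, 0, 0) mm. Seated: z 6 mm in the tray.
- bar: Loose aluminium bar 190 x 24 x 14 mm, 0.16 kg, flat on the deck, slides by friction. Lies along its own y, +25..-165 mm; origin on the underside's centre line. Starts beside the post, on its -x side, orange end swung out to tray +x by 50 to 65 degrees. Closed: parallel to tray y, centre line at tray x 70 mm, origin at tray y 35..95 mm, post on its +x side, stop on its -x side (3 mm play).
- bar_free_end (a point): Middle of the bar's orange free end, on the underside, bar (0, -165, 0) mm. To close the bar it moves towards tray -x until the bar meets the stop, while the post holds the other end back. Axes as the bar's.
- vial_teal: Upright 25 mm diameter glass sample vial, 62 mm tall, green cap, standing near the handle. Origin under its centre.
- vial_white: Upright 25 mm diameter glass sample vial, 62 mm tall, white cap, standing near the blade. Origin under its centre.
- vial_red: Upright 25 mm diameter glass sample vial, 62 mm tall, red cap, standing on the tray's deck at about tray (-75, 85) mm. Origin under its centre.
- dish_dark: Covered glass petri dish, 92 mm diameter, 18 mm high, grey inside. Origin under its centre.
- dish_sand: Covered glass petri dish, 92 mm diameter, 18 mm high, tan inside. Origin under its centre.
- reagent: Brown glass bottle, 64 mm diameter, 130 mm tall. Origin under its centre.
- beaker: Empty glass beaker, 68 mm diameter, 90 mm tall. Origin under its centre.
Mind the look-alikes: they are no part of the job. There is more than one size of the bar; the one meant has the size given above. Leave any black look-alike of the spatula alone.

How it is judged:
On the way, in this order (a step that is already met when the one before it is completed fails the run):
1. the spatula lies flat in its recess, blade end under the bridge, handle down in the slot (x of blade_tip in the frame of tray between -0.0945 and -0.081 m and y of blade_tip in the frame of tray between -0.006 and 0.006 m and z of blade_tip in the frame of tray between 0.002 and 0.01 m and z of handle_end in the frame of tray between 0.002 and 0.01 m and y of handle_end in the frame of tray between -0.006 and 0.006 m and angle between spatula's own z axis and vertical below 0.06 rad), for 0.2 s.
2. the bar lies straight across the handle slot, between post and stop (x of bar in the frame of tray between 0.064 and 0.076 m and x of bar_free_end in the frame of tray between 0.064 and 0.076 m and y of bar in the frame of tray between 0.035 and 0.095 m and z of bar in the frame of tray between 0.028 and 0.036 m and z of bar_free_end in the frame of tray between 0.028 and 0.036 m), for 0.2 s.
At the end, for the whole second after the job is handed in: Spatula at rest on the recess floor: both ends within 4 mm of floor height and 6 mm of the middle line, level within 0.06 rad, blade edge within 11 mm of the end wall. Bar at rest flat on the deck: origin and free end within 6 mm of the line at tray x 70 mm, origin at tray y 35 to 95 mm (all of step 1 and all of step 2 and linear speed of each of spatula, bar below 0.02 m/s); the robot touches nothing.
It fails at once if the bar is lifted off the deck (an end more than 15 mm up) (z of any of bar, bar_free_end in the frame of tray above 0.047 m).
It fails at once if a vial, dish, the bottle or the beaker is knocked over or moved more than 25 mm (distance of any of vial_teal, vial_white, vial_red, dish_dark, dish_sand, reagent, beaker from where it was at the start of the episode above 0.025 m or angle between any of vial_teal, vial_white, vial_red, dish_dark, dish_sand, reagent, beaker's own z axis and vertical above 0.5 rad).
It also fails if it takes over 54 s, if anything falls off the work surface, if the arm or the gripper's body presses on something with over 40 N, if the wrist force passes 120 N, or if a joint passes its speed limit or range.

## Robot

A 6-joint arm with a two-finger parallel gripper is mounted at the origin on the work surface. World frame = base frame: x ahead of the robot, y to its left, z up, the work surface at z = 0. Lengths are in m, angles in rad, forces in N, time in s.
With the tool pointing down it reaches from about 0.35 to 0.775 m from the base axis. Payload 7.3 kg.
Tool frame: the origin (TCP) lies at the centre of the arm's flange, where the gripper is bolted on; the fingertips stand 178 mm ahead of it and the grasp point (between the pads) lies 159 mm ahead of it (tip_extent is the distance from the TCP to the fingertips, in m); z points along the fingers, y is the line along which they close (so a half turn about z gives the same grasp; the last joint's range is limited). The gripper opens to 92 mm and grips with 3 to 60 N. Pads are 19 mm wide; open, the fingers measure 130 mm over their backs; the gripper's body (75 mm by 190 mm) begins 47 mm behind the grasp point.
Start: joints at [1.141, 0.342, 1.524, -0, 1.275, -0.146], TCP at [0.147, 0.504, 0.405] pointing down, gripper open.
Joint ranges: [-2.53, 2.53], [-0.77, 2.02], [0.04, 2.7], [-1, 4.14], [0.28, 2.66], [-3.11, 3.11]. Speed limits (rad/s): [2.57, 2.57, 3.14, 3.14, 3.14, 3.14].

## Interface

Orientations are given as [roll, pitch, yaw] about the fixed x, y, z axes, in that order (R = Rz(yaw) Ry(pitch) Rx(roll)).
In Python, from cell import * gives the robot as it stands.
- The arm moves only by the tool arm_command, never from a script. Its arguments are lists of equal length, an entry for each row: "xyz": the shift along the world's x, y, z in mm, a list of three; "spin": the turn about the world's z in degrees. In form: {"xyz": [[tx, ty, tz], ...], "spin": [spin, ...]}. A call has 1 to 20 rows; each row shifts and turns the commanded pose from where the row before left it; what a row does not reach is not made up. A row lasts 1/10 s, in which the tool goes at most 50 mm and 8.59 degrees, less where a joint would pass 70% of its speed; a pose out of reach is approached as far as the arm can. A call with a gripper value outside its range is refused whole. "jaw" is the opening, from -1 (shut) to 1 (fully open), set as the call begins (left out, the last holds). The fingers move at their own pace and stop on an object; "squeeze" is the grip in N (left out, the last holds). Time passes only in rows, so rows that do not move let the fingers close. It gives the time, the measured TCP pose, the force, the opening and the grip force at its end, in the units of the state.
- observe(): the state, without advancing time (a new reading comes with each control period).
- read_camera(name): name is "side" or "top"; returns a dict with "img" (384x512x3 uint8, red, green, blue), "depth" (384x512 float32, m along the optical axis (not along the pixel's ray), 0 where there is no reading), "fx", "fy", "cx", "cy" (pixels), "world_from_camera" (4x4, takes a point from camera to world coordinates). Camera axes: x right, y up, looking along -z (the intrinsics and any distortion apply to the point x, -y, -z); pixel columns grow to the right and rows downward; lengths in m; the calibration is good to about 2 mm. A picture is of the moment at which its call begins.
- hand_in(): hands the job in; it is judged then, once.
The state is a dict: "time": time; "qpos": joint angles; "qvel": joint speeds; "joint_efforts": joint torques, N m; "tool_pos": TCP position; "tool_rot": TCP orientation; "contact_force": force on the tool from outside, world axes, zero at the start; "torque": the same for the moment, N m; "opening": finger opening in m; "grip_force": force on a finger pad.
Only numpy, scipy, OpenCV 4.12 (cv2) and the standard library are available. Lean on these libraries where they do the work, as an engineer would, in place of code of your own. Each camera call takes 0.05 s, during which the arm holds its last target. There are 200 camera calls.

## Working session

There is one attempt and no reset: what is moved stays moved. The work goes in short steps, Python scripts to look and compute and a tool call to move; the robot and the scene stay as the last step left them, time stands still between calls to the robot, and variables do not carry over. Pictures are saved under pics/ and viewed, at most 10 in all, crops included, and the job is handed in when it is done.

Besides the shell and the picture viewer there is one more tool, called after "Request:" as name(argument=value, ...), one argument or row to a line, values as JSON. arm_command: Moves the arm, as the interface text tells. Its arguments: {"type":"object","properties":{"xyz":{"type":"array","items":{"type":"array","items":{"type":"number"}}},"spin":{"type":"array","items":{"type":"number"}},"jaw":{"type":"number"},"squeeze":{"type":"number"}},"required":["xyz","spin"]}

```bash
mkdir -p pics; cat > h.py <<'E'
from cell import *
import numpy as np, cv2
def world(c,u,v,d=None):
    d=c["depth"][int(v),int(u)] if d is None else d
    p=np.array([(u-c["cx"])/c["fx"]*d,-(v-c["cy"])/c["fy"]*d,-d,1])
    return (c["world_from_camera"]@p)[:3]
def atz(c,u,v,z):
    M=c["world_from_camera"]; o=M[:3,3]; p=world(c,u,v,1.0)-o
    return o+p*(z-o[2])/p[2]
def save(c,name): cv2.imwrite("pics/"+name,c["img"][:,:,::-1])
E
python3 - <<'E'
from h import *
for n in("top","side"):
    c=read_camera(n); np.save(n+"0.npy",c,allow_pickle=True)
    cv2.imwrite(f"pics/{n}0.png",cv2.resize(c["img"][:,:,::-1],(800,600),interpolation=cv2.INTER_CUBIC))
    print(n,c["fx"],c["fy"],c["cx"],c["cy"],c["world_from_camera"].round(3).tolist(),[k for k in c])
s=observe();print(s["time"],s["tool_pos"],s["tool_rot"],s["opening"])
E
```

```text
top 493.81833911099216 493.81833911099216 252.70995076819446 180.0392991283407 [[-0.026, 0.993, -0.117, 0.319], [-1.0, -0.024, 0.012, -0.007], [0.009, 0.117, 0.993, 1.688], [0.0, 0.0, 0.0, 1.0]] ['img', 'depth', 'fx', 'fy', 'cx', 'cy', 'world_from_camera']
side 415.08636717793746 415.08636717793746 259.03200913709753 195.21289234754133 [[-0.988, 0.104, -0.111, 0.369], [-0.151, -0.756, 0.637, 0.689], [-0.017, 0.646, 0.763, 0.853], [0.0, 0.0, 0.0, 1.0]] ['img', 'depth', 'fx', 'fy', 'cx', 'cy', 'world_from_camera']
0.1 [0.14693605 0.50390579 0.40409854] [-3.14021496e+00 -2.10499903e-04  2.85777959e+00] 0.09156531685308282
```

View pics/top0.png

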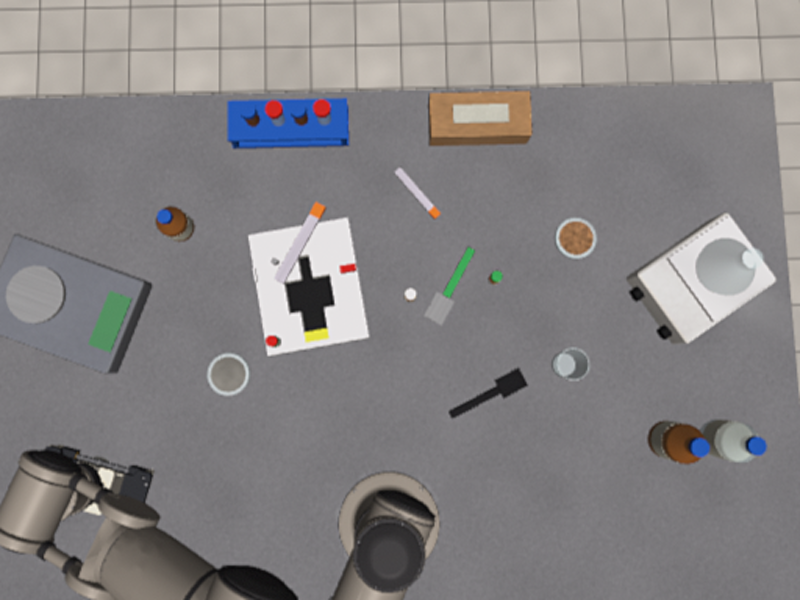

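View pics/side0.png

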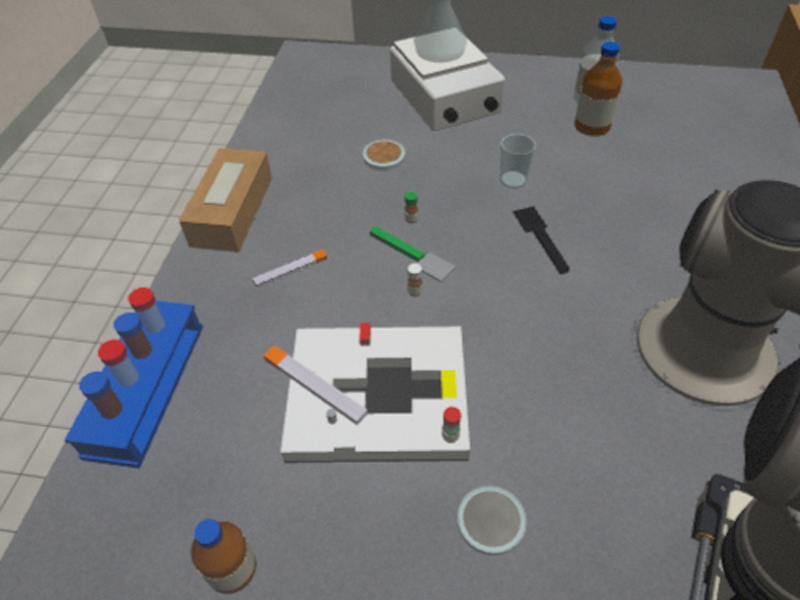

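The top view (800x600 scale) shows two bars. The long one, (318,210) to (280,280), lies on the tray beside the post and is about 190 mm long. The smaller one, at (417,192), lies on the bench. The long bar is the one meant. There are also two spatulas: green with a steel blade at (450,285), which is meant, and a black look-alike at (488,393). The tray is near (309,286), with the bridge at (316,335) and the stop at (347,268). I'll confirm in an enlarged crop.

```bash
python3 - <<'E'
from h import *
c=np.load("top0.npy",allow_pickle=True).item(); im=c["img"][100:238,150:334,::-1]
cv2.imwrite("pics/crop1.png",cv2.resize(im,None,fx=4.34,fy=4.34,interpolation=cv2.INTER_CUBIC))
c=np.load("side0.npy",allow_pickle=True).item(); im=c["img"][135:300,160:380,::-1]
cv2.imwrite("pics/crop2.png",cv2.resize(im,None,fx=3.6,fy=3.6,interpolation=cv2.INTER_CUBIC))
E
```

```text
(no output)
```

View pics/crop1.png

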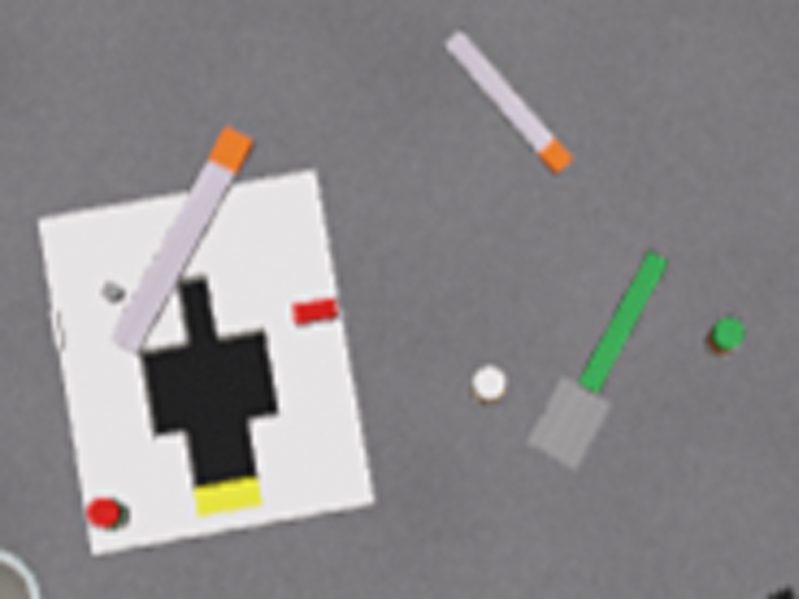

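View pics/crop2.png

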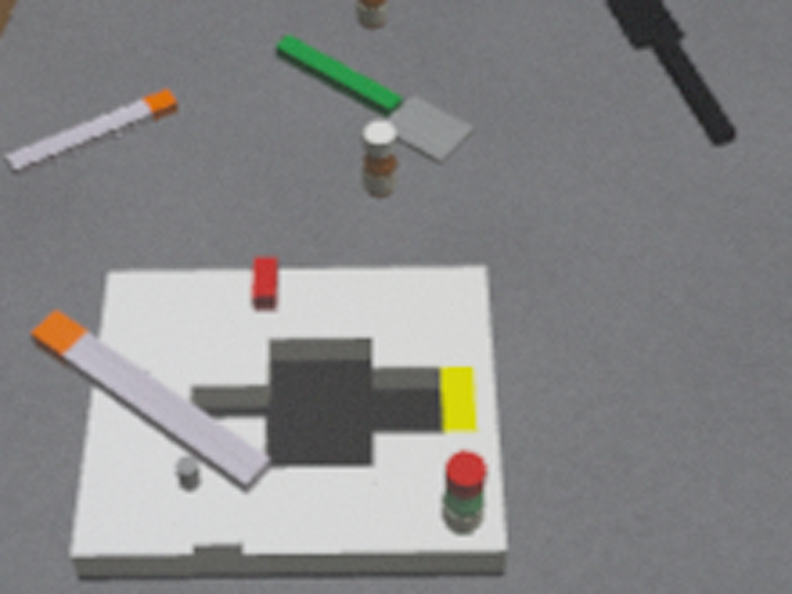

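Crop 1 confirms the targets. The bar meant runs from its orange end at (232,150) to (128,340), next to the post at (115,292). The green spatula has its handle end at (655,260) and its blade at (570,425). The tray corners are (38,219), (317,170), (374,503) and (93,555). Next I'll triangulate and fit rigid models in both views.

```bash
cat >> h.py <<'E'
def fit2(model,pts):
    m=np.array(model,float);p=np.array(pts)[:,:2];mc=m.mean(0);pc=p.mean(0)
    H=(m-mc).T@(p-pc);a=np.arctan2(H[0,1]-H[1,0],H[0,0]+H[1,1])
    R=np.array([[np.cos(a),-np.sin(a)],[np.sin(a),np.cos(a)]]);t=pc-R@mc
    return t,a,np.abs(m@R.T+t-p).max()
def rot(a): return np.array([[np.cos(a),-np.sin(a)],[np.sin(a),np.cos(a)]])
def tri(ca,pa,cb,pb):
    A=[];b=[]
    os=[];ds=[]
    for c,p in((ca,pa),(cb,pb)):
        o=c["world_from_camera"][:3,3];d=world(c,*p,1.0)-o;d/=np.linalg.norm(d);P=np.eye(3)-np.outer(d,d);A.append(P);b.append(P@o)
    x=np.linalg.lstsq(np.vstack(A),np.hstack(b),rcond=None)[0]
    return x
E
cat > m.py <<'E'
from h import *
T=np.load("top0.npy",allow_pickle=True).item();S=np.load("side0.npy",allow_pickle=True).item()
t=lambda x,y:(150+x/4.34-.38,100+y/4.34-.38)
s=lambda x,y:(160+x/3.6-.36,135+y/3.6-.36)
P={ # top crop, side crop
'c++':((38,219),(73,555)),'c+-':((317,170),(107,271)),'c--':((374,503),(487,266)),'c-+':((93,555),(505,552)),
'barFL':((226,126),(32,333)),'barFR':((254,142),(56,311)),'barNR':((137,352),(271,461)),'barNL':((113,340),(248,489)),
'hR':((669,259),(277,42)),'hL':((652,251),(292,36)),
'bladeL':((529,443),(442,161)),'bladeR':((575,469),(472,127)),
'stop':((336,300),None),'white':((489,381),(380,130)),'teal':((729,332),None),'redv':((103,512),(466,462)),'post':((112,290),(187,465))}
W={}
for k,(a,b) in P.items():
    if b is None: print(k,'top@48/62',atz(T,*t(*a),.055).round(4));continue
    print(k,tri(T,t(*a),S,s(*b)).round(4)); W[k]=(t(*a),s(*b))
mod=np.array([[160,110],[160,-110],[-105,-110],[-105,110]])/1000
for n,c,i in(("T",T,0),("S",S,1)):
    f=fit2(mod,[atz(c,*W[k][i],.032) for k in('c++','c+-','c--','c-+')]);print(n,"tray",f[0],np.degrees(f[1]),f[2])
    R=rot(f[1])
    g=[R.T@(atz(c,*W[k][i],.046)[:2]-f[0]) for k in('barFL','barFR','barNR','barNL')]
    print(" bar corners in tray mm",(np.array(g)*1000).round(1).tolist())
    # green handle mask
    hsv=cv2.cvtColor(c["img"],cv2.COLOR_RGB2HSV);m=cv2.inRange(hsv,(50,120,60),(80,255,255))
    k,l,st,ce=cv2.connectedComponentsWithStats(m);
    for j in range(1,k):
        if st[j,4]>60: print(" green",st[j],ce[j],atz(c,*ce[j],.0135).round(4))
    b=fit2(np.array([[-90,-22],[-90,22]])/1000,[atz(c,*W[k][i],.003) for k in('bladeL','bladeL')]) if 0 else None
    bl=[atz(c,*W[k][i],.005)[:2] for k in('bladeL','bladeR')];hh=[atz(c,*W[k][i],.014)[:2] for k in('hL','hR')]
    tip=np.mean(bl,0);he=np.mean(hh,0);d=he-tip
    print(" tip",tip,"hend",he,"len",np.linalg.norm(d),"ang",np.degrees(np.arctan2(d[1],d[0])))
E
python3 m.py
```

```text
c++ [0.6221 0.2906 0.0287]
c+- [0.6577 0.0718 0.027 ]
c-- [0.3936 0.0327 0.03  ]
c-+ [0.3603 0.25   0.0268]
barFL [0.6903 0.1413 0.0415]
barFR [0.6786 0.12   0.0399]
barNR [0.5138 0.2132 0.0367]
barNL [0.5247 0.2324 0.0321]
hR [ 0.5872 -0.2061 -0.0017]
hL [ 0.5803 -0.1909  0.0216]
bladeL [ 4.39e-01 -9.00e-02 -4.00e-04]
bladeR [ 0.4184 -0.1253  0.0037]
stop top@48/62 [0.5507 0.0579 0.055 ]
white [ 0.4825 -0.0579  0.0615]
teal top@48/62 [ 0.5185 -0.2436  0.055 ]
redv [0.3894 0.2318 0.0952]
post [0.5619 0.2304 0.0488]
T tray [0.48201935 0.15676716] 8.786906328821598 0.000831299689971407
 bar corners in tray mm [[204.2, -47.2], [187.8, -66.6], [41.3, 49.7], [53.7, 66.4]]
 green [284 159  20  31 153] [293.25490196 173.92810458] [ 0.5331 -0.1665  0.0135]
 tip [ 0.42978637 -0.10745809] hend [ 0.58616445 -0.19777845] len 0.1805875650243847 ang -30.00973671033393
S tray [0.47929939 0.15945782] 8.826310029574348 0.0016095390544842436
 bar corners in tray mm [[202.5, -46.8], [188.7, -64.9], [39.1, 53.8], [52.5, 73.4]]
 green [237 145  34  20 173] [253.6300578  154.74566474] [ 0.5296 -0.1618  0.0135]
 tip [ 0.42712757 -0.10448941] hend [ 0.57954594 -0.19401947] len 0.17676818558686533 ang -30.429837495153187
```

Both views agree on the tray: about (0.481, 0.158), yaw 8.8°. There is a constant offset of about 3 mm between the cameras. The bar's edge overhangs the far end of the slot, so I'll first nudge it against the post and a little further out, sliding it on the deck with closed fingers.

Request:
arm_command(
  xyz=[
    [30, -25, 0],
    [30, -25, 0],
    [30, -25, 0],
    [30, -25, 0],
    [30, -25, 0],
    [30, -25, 0],
    [30, -25, 0],
    [30, -25, 0],
    [30, -25, 0],
    [30, -25, 0],
    [30, -25, 0],
    [30, -25, 0],
    [30, -25, 0],
    [30, -25, 0],
    [30, -23, 0],
    [0, 0, -40],
    [0, 0, -40],
    [0, 0, -30],
    [0, 0, -20],
  ],
  spin=[-1, -1, -1, -1, -1, -1, -1, -1, -1, -1, -1, -1, -1, -1, 0, 0, 0, 0, 0],
  jaw=-1,
)

```text
time: 2.0
tool_pos: [0.5962, 0.1307, 0.2715]
tool_rot: [-3.139, -0.004, 2.613]
contact_force: [0.5, 0.1, 1.1]
opening: 0.0004
grip_force: 0.0
```

Request:
arm_command(
  xyz=[
    [0, 0, -30],
    [0, 0, -25],
    [0, 0, 0],
    [5, 9, 0],
    [5, 9, 0],
    [3, 5, 0],
    [3, 5, 0],
    [3, 5, 0],
    [1, 2, 0],
    [0, 0, 0],
    [-4, -7, 0],
    [0, 0, 30],
    [0, 0, 40],
  ],
  spin=[0, 0, 0, 0, 0, 0, 0, 0, 0, 0, 0, 0, 0],
)

```text
time: 3.3
tool_pos: [0.6122, 0.1587, 0.2883]
tool_rot: [-3.139, -0.004, 2.613]
contact_force: [-0.2, -0.3, 0.8]
opening: 0.0006
grip_force: 0.0
```

```bash
python3 - <<'E'
from h import *
c=read_camera("side"); np.save("side1.npy",c,allow_pickle=True); im=c["img"][135:300,160:380,::-1]
cv2.imwrite("pics/side1.png",cv2.resize(im,None,fx=3.6,fy=3.6,interpolation=cv2.INTER_CUBIC))
E
```

```text
(no output)
```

View pics/side1.png

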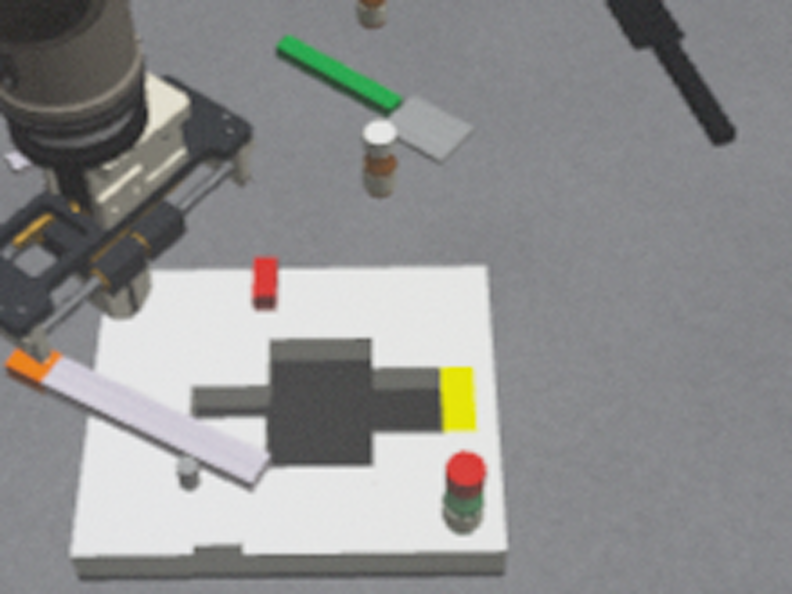

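```bash
python3 - <<'E'
from h import *
c=np.load("side1.npy",allow_pickle=True).item();s=lambda x,y:(160+x/3.6-.36,135+y/3.6-.36)
t=np.array([.4793,.15946]);R=rot(np.radians(8.82))
for p in((271,458),(192,420.6),(165,408),(62,359),(252,488),(40,382)): print(p,((R.T@(atz(c,*s(*p),.046)[:2]-t))*1000).round(1))
for p in((191,387),(191,414),(270,363)): print(p,((R.T@(atz(c,*s(*p),.032)[:2]-t))*1000).round(1))
E
```

```text
(271, 458) [39.1 51.6]
(192, 420.6) [90.5 23.5]
(165, 408) [108.5  13.7]
(62, 359) [179.7 -25.4]
(252, 488) [50.1 72.8]
(40, 382) [191.8  -7.4]
(191, 387) [ 95.  -11.6]
(191, 414) [93.6  9.4]
(270, 363) [ 43.6 -30. ]
```

The bar now clears the slot (its inner edge is at tray y ≈ 11–14 for x ≈ 108–114). Next is the spatula: grip at about world (0.508, -0.1525).

Request:
arm_command(
  xyz=[
    [-11, -34, 0],
    [-11, -35, 0],
    [-11, -35, 0],
    [-12, -35, 0],
    [-12, -35, 0],
    [-12, -35, 0],
    [-12, -34, 0],
    [-12, -34, 0],
    [-11, -34, 0],
    [0, 0, -30],
    [0, 0, -30],
    [0, 0, -30],
    [0, 0, -17],
    [0, 0, 0],
  ],
  spin=[0, 0, 0, 0, 0, 0, 0, 0, 0, 0, 0, 0, 0, 0],
  jaw=0.3,
)

```text
time: 4.75
tool_pos: [0.508, -0.1517, 0.1806]
tool_rot: [-3.141, -0.005, 2.613]
contact_force: [0.0, 0.5, 0.1]
opening: 0.0597
grip_force: 0.0
```

Request:
arm_command(
  xyz=[
    [0, 0, 0],
    [0, 0, 0],
    [0, 0, 0],
    [0, 0, 0],
    [0, 0, 0],
    [0, 0, 15],
    [0, 0, 25],
    [0, 0, 30],
    [0, 0, 30],
    [0, 30, 0],
    [0, 35, 0],
    [0, 35, 0],
    [0, 35, 0],
    [0, 35, 0],
    [0, 35, 0],
    [0, 35, 0],
    [0, 35, 0],
    [0, 29, 0],
    [0, 10, 0],
  ],
  spin=[0, 0, 0, 0, 0, 0, 0, 0, 0, 4, 5, 5, 5, 5, 5, 5, 5, 0, 0],
  jaw=-1,
  squeeze=12,
)

```text
time: 6.65
tool_pos: [0.5086, 0.1644, 0.2829]
tool_rot: [3.141, 0.001, -2.986]
contact_force: [0.2, -0.1, -0.5]
opening: 0.0006
grip_force: 0.0
```

```bash
python3 - <<'E'
from h import *
a=read_camera("top");b=read_camera("side"); np.save("top2.npy",a,allow_pickle=True);np.save("side2.npy",b,allow_pickle=True)
im=cv2.resize(a["img"][120:240,140:250,::-1],(400,436),interpolation=cv2.INTER_CUBIC)
jm=cv2.resize(b["img"][155:285,175:295,::-1],(400,436),interpolation=cv2.INTER_CUBIC)
cv2.imwrite("pics/p2.png",np.hstack([im,jm]));print(observe()["tool_pos"],observe()["tool_rot"])
E
```

```text
[0.50877617 0.16295545 0.28278476] [ 3.14158447e+00  1.62778798e-04 -2.98693602e+00]
```

View pics/p2.png

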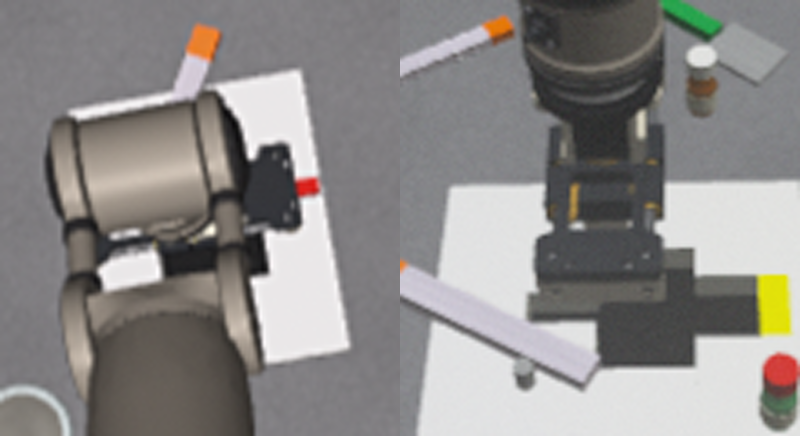

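The gripper is empty and the spatula is still on the bench, at about (720,35) in the right half of the picture. The fingers hadn't finished closing before the lift. I'll check whether the spatula moved and go back.

```bash
python3 - <<'E'
from h import *
for n in("side0","side2","top0","top2"):
    c=np.load(n+".npy",allow_pickle=True).item()
    hsv=cv2.cvtColor(c["img"],cv2.COLOR_RGB2HSV);m=cv2.inRange(hsv,(50,120,60),(80,255,255))
    k,l,st,ce=cv2.connectedComponentsWithStats(m)
    for j in range(1,k):
        if st[j,4]>60:
            cs=cv2.findContours((l==j).astype(np.uint8),0,1)[0][0]
            print(n,st[j],ce[j].round(2),cv2.minAreaRect(cs)[2],atz(c,*ce[j],.0135).round(4))
E
```

```text
side0 [237 145  34  20 173] [253.63 154.75] 28.610458374023438 [ 0.5296 -0.1618  0.0135]
side2 [253 152  18  14  98] [261.35 158.99] 29.054607391357422 [ 0.5049 -0.1476  0.0135]
top0 [284 159  20  31 153] [293.25 173.93] 28.07248878479004 [ 0.5331 -0.1665  0.0135]
top2 [284 159  19  31 154] [293.09 173.95] 28.442928314208984 [ 0.533  -0.166   0.0135]
```

Request:
arm_command(
  xyz=[
    [0, -25, 0],
    [0, -35, 0],
    [0, -35, 0],
    [0, -35, 0],
    [0, -35, 0],
    [0, -35, 0],
    [0, -35, 0],
    [0, -35, 0],
    [0, -30, 0],
    [0, -14, 0],
    [0, 0, -30],
    [0, 0, -35],
    [0, 0, -25],
    [0, 0, -12],
    [0, 0, 0],
  ],
  spin=[-4, -5, -5, -5, -5, -5, -5, -5, 0, 0, 0, 0, 0, 0, 0],
  jaw=0.1,
)

```text
time: 8.25
tool_pos: [0.5085, -0.1521, 0.1798]
tool_rot: [-3.141, -0.002, 2.613]
contact_force: [1.1, -0.5, 0.3]
opening: 0.0508
grip_force: 0.0
```

Request:
arm_command(
  xyz=[
    [0, 0, 0],
    [0, 0, 0],
    [0, 0, 0],
    [0, 0, 0],
    [0, 0, 0],
    [0, 0, 0],
    [0, 0, 0],
    [0, 0, 0],
    [0, 0, 0],
    [0, 0, 0],
  ],
  spin=[0, 0, 0, 0, 0, 0, 0, 0, 0, 0],
  jaw=-1,
  squeeze=12,
)

```text
time: 9.25
tool_pos: [0.5091, -0.152, 0.1811]
tool_rot: [3.141, 0.001, 2.614]
contact_force: [-0.9, -0.2, 5.1]
opening: 0.018
grip_force: 12.0
```

Gripped this time: opening 18 mm, 12 N. Carrying it to the tray.

Request:
arm_command(
  xyz=[
    [0, 0, 15],
    [0, 0, 25],
    [0, 0, 30],
    [0, 0, 30],
    [0, 30, 0],
    [0, 35, 0],
    [0, 35, 0],
    [0, 35, 0],
    [0, 35, 0],
    [0, 35, 0],
    [0, 35, 0],
    [0, 35, 0],
    [0, 29, 0],
    [0, 10, 0],
    [0, 0, 0],
  ],
  spin=[0, 0, 0, 0, 4, 5, 5, 5, 5, 5, 5, 5, 0, 0, 0],
)

```text
time: 10.75
tool_pos: [0.5087, 0.1629, 0.2803]
tool_rot: [-3.142, -0.001, -2.987]
contact_force: [0.1, -0.3, -0.7]
opening: 0.0178
grip_force: 12.0
```

```bash
python3 - <<'E'
from h import *
a=read_camera("top");b=read_camera("side"); np.save("top3.npy",a,allow_pickle=True);np.save("side3.npy",b,allow_pickle=True)
im=cv2.resize(a["img"][130:240,150:250,::-1],(400,440),interpolation=cv2.INTER_CUBIC)
jm=cv2.resize(b["img"][185:295,185:285,::-1],(400,440),interpolation=cv2.INTER_CUBIC)
cv2.imwrite("pics/p3.png",np.hstack([im,jm]));s=observe();print(s["tool_pos"],s["tool_rot"],s["opening"],s["contact_force"])
E
```

```text
[0.50895853 0.16125446 0.28041085] [-3.14120488e+00 -7.89733721e-04 -2.98920476e+00] 0.017750235830330252 [ 0.46799413 -0.30165567 -1.84169361]
```

View pics/p3.png

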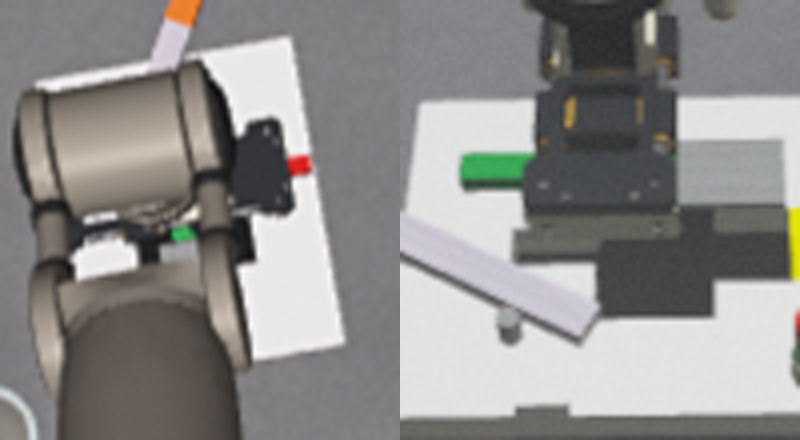

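The spatula is held level. In the right half of the picture its blade tip corners are at (784,141) and (783,207), and its handle end is at x 461, y 155–181. I'll work out its place relative to the tray in the same view.

```bash
python3 - <<'E'
from h import *
c=np.load("side3.npy",allow_pickle=True).item();s=lambda x,y:(185+(x-400)/4-.37,185+y/4-.37)
t=np.array([.4793,.15946]);R=rot(np.radians(8.82))
tr=lambda p,z:((R.T@(atz(c,*s(*p),z)[:2]-t))*1000).round(1)
for p in((784,141),(783,207)): print("blade",p,tr(p,.1035), "depth", world(c,*np.round(s(p[0]-6,170))).round(4))
for p in((461,154),(461,182)): print("hand",p,tr(p,.1125))
for p in((462,184),): print("depth hand",world(c,*np.round(s(466,168))).round(4))
print("depth blade far", world(c,*np.round(s(690,170))).round(4))
for p in((417,102),(514,230),(514,262)): print("slot end/corner",p,tr(p,.032))
for p in((715,208),(714,318),(792,279)): print("well,bay",p,tr(p,.032))
print((R.T@(np.array([.5088,.1620])-np.array([.4807,.158])))*1000)
E
```

```text
blade (784, 141) [-64.9 -21.5] depth [0.4197 0.1492 0.1046]
blade (783, 207) [-62.7  23.5] depth [0.4197 0.1492 0.1046]
hand (461, 154) [115.1  -8.4]
hand (461, 182) [113.3  10.6]
depth hand [0.5897 0.1779 0.1112]
depth blade far [0.4683 0.1547 0.1028]
slot end/corner (417, 102) [ 162.2 -109.3]
slot end/corner (514, 230) [ 94.  -11.6]
slot end/corner (514, 262) [92.5 10.8]
well,bay (715, 208) [-25.4 -25.7]
well,bay (714, 318) [-24.1  49.9]
well,bay (792, 279) [-69.4  24.5]
[28.38103836 -0.35589535]
```

In the side view the spatula is about 1.2 mm too far to tray +y, with its tip at x ≈ -63. The robot's own position agrees with the top-view tray pose. I'll correct by (-2.8, -1.7) mm, lower until the handle end rests on the deck edge and tilts the blade down, then slide.

Request:
arm_command(
  xyz=[
    [-2.8, -1.7, -10],
    [0, 0, -25],
    [0, 0, -20],
    [0, 0, -8],
    [0, 0, -4],
    [0, 0, -2],
    [0, 0, -2],
    [0, 0, 0],
  ],
  spin=[0, 0, 0, 0, 0, 0, 0, 0],
  squeeze=8,
)

```text
time: 11.65
tool_pos: [0.5064, 0.1603, 0.2102]
tool_rot: [3.142, 0.001, -2.989]
contact_force: [0.9, 0.3, -0.0]
opening: 0.0178
grip_force: 8.0
```

Request:
arm_command(
  xyz=[
    [0, 0, -2],
    [0, 0, -2],
    [0, 0, -1],
    [0, 0, 0],
  ],
  spin=[0, 0, 0, 0],
)

```text
time: 12.05
tool_pos: [0.5063, 0.1604, 0.2047]
tool_rot: [3.141, 0.0, -2.989]
contact_force: [0.3, -1.0, -0.2]
opening: 0.0178
grip_force: 8.0
```

```bash
cat > q.py <<'E'
from h import *
c=read_camera("side");R=rot(np.radians(8.82));t=np.array([.4793,.15946])
hsv=cv2.cvtColor(c["img"],cv2.COLOR_RGB2HSV);m=cv2.inRange(hsv,(50,120,60),(80,255,255))
m[:190]=0;m[:,300:]=0
def prof(v,u,lab):
    P=np.array([world(c,a,b) for a,b in zip(u,v)]);q=(P[:,:2]-t)@R*1000
    for x0 in range(-90,120,15):
        k=(q[:,0]>=x0)&(q[:,0]<x0+15)&(abs(q[:,1])<24)
        if k.sum()>3: print(lab,x0,k.sum(),"y",np.percentile(q[k,1],[5,95]).round(1),"z",np.percentile(P[k,2]*1000,[5,50,95]).round(1))
v,u=np.where(m);prof(v,u,"green")
im=c["img"].astype(int);g=(abs(im[...,0]-im[...,1])<14)&(im.mean(2)>95)&(im.mean(2)<200);g[:190]=0;g[:,300:]=0
v,u=np.where(g);prof(v,u,"grey")
s=observe();print(s["tool_pos"],s["opening"],s["contact_force"])
np.save("last.npy",c,allow_pickle=True)
E
python3 q.py
```

```text
green 60 12 y [-6.2  4.8] z [41.4 42.6 44.9]
green 75 38 y [-9.3  5.4] z [39.6 43.6 45.4]
green 90 40 y [-9.1  5.6] z [42.7 45.1 47.1]
green 105 12 y [-7.9  6.5] z [45.4 46.6 48.6]
grey -90 113 y [-21.5  21.3] z [29.1 31.5 33.7]
grey -75 89 y [-23.   17.2] z [ 5.2 18.  33.1]
grey -60 92 y [-21.7  14. ] z [15.8 18.1 20.6]
grey -45 85 y [-20.4  14.7] z [17.6 20.1 22.3]
grey -30 96 y [-21.   18.7] z [18.3 21.5 24. ]
grey -15 126 y [-19.2  19.7] z [ 20.7 108.9 241.9]
grey 0 21 y [14.  17.1] z [133.4 159.1 173. ]
grey 45 17 y [-14.7  18.1] z [104.7 142.8 195.7]
grey 60 4 y [-20.7  13.6] z [ 39.7 139.9 185.9]
grey 75 14 y [-7.3 20.1] z [ 4.4 31.4 37.6]
grey 90 13 y [-5.7 21.7] z [ 6.8 34.6 44.6]
grey 105 13 y [-14.3  15.6] z [30.3 43.7 45.6]
[0.50626502 0.16035478 0.20474745] 0.0179822383869197 [0.94331586 0.81466138 0.33266812]
```

The tilt is working: the blade top is at z ≈ 17 near the tip and the handle rests on the deck edge. I'll go down slightly more, then slide under the bridge.

Request:
arm_command(
  xyz=[
    [0, 0, -1],
    [0, 0, -1],
    [0, 0, 0],
    [-4, -0.6, 0],
    [-4, -0.6, 0],
    [-4, -0.6, 0],
    [-4, -0.6, 0],
    [-3, -0.5, 0],
    [-2.7, -0.5, 0],
    [0, 0, 0],
  ],
  spin=[0, 0, 0, 0, 0, 0, 0, 0, 0, 0],
)

```text
time: 13.1
tool_pos: [0.4841, 0.1569, 0.2028]
tool_rot: [3.141, -0.0, -2.989]
contact_force: [1.1, -0.2, -2.0]
opening: 0.0178
grip_force: 8.0
```

```bash
python3 q.py
```

```text
green 45 38 y [-7.3  6.6] z [40.1 42.  44.2]
green 60 36 y [-9.7  5.2] z [42.3 44.3 47.4]
green 75 32 y [-7.5  5.6] z [43.7 46.2 48.5]
grey -90 111 y [-21.   20.4] z [28.7 31.1 33.7]
grey -75 92 y [-21.   15.9] z [13.2 17.  32.7]
grey -60 94 y [-22.3  13.3] z [15.1 17.9 20.7]
grey -45 108 y [-19.9  16.2] z [ 16.9  21.1 240.3]
grey -30 50 y [-11.  20.] z [105.2 155.6 241.5]
grey 15 9 y [ 7.9 15.8] z [141.  157.  165.8]
grey 30 15 y [-20.4  22.8] z [ 96.4 111.6 238.3]
grey 45 10 y [-22.7  21.8] z [ 5.4 30.  33.1]
grey 60 9 y [-6.7 13.1] z [ 4.8  5.9 31.4]
grey 75 13 y [-8.1 16.3] z [ 2.9 29.4 36.6]
grey 90 26 y [-12.9  21.2] z [ 5.3 28.5 46.4]
grey 105 7 y [ 9.8 21.8] z [43.9 46.  46.8]
[0.48439433 0.15690166 0.20281935] 0.0180685869318192 [ 0.60446386 -0.15325551 -3.00082016]
```

Request:
arm_command(
  xyz=[
    [0, 0, -2],
    [0, 0, -2],
    [0, 0, -2],
    [0, 0, -2],
    [0, 0, -2],
    [0, 0, 0],
  ],
  spin=[0, 0, 0, 0, 0, 0],
)

```text
time: 13.75
tool_pos: [0.4844, 0.1569, 0.1924]
tool_rot: [3.142, -0.001, -2.989]
contact_force: [-0.2, -0.5, -1.3]
opening: 0.0177
grip_force: 8.0
```

Request:
arm_command(
  xyz=[
    [0, 0, -2],
    [0, 0, -1.5],
    [0, 0, -1],
    [0, 0, 0],
  ],
  spin=[0, 0, 0, 0],
)

```text
time: 14.15
tool_pos: [0.4845, 0.1569, 0.1881]
tool_rot: [3.142, -0.0, -2.989]
contact_force: [-0.4, 0.3, 0.2]
opening: 0.0179
grip_force: 8.0
```

```bash
python3 q.py
```

```text
green 45 23 y [-8.4  0.8] z [18.5 20.3 22. ]
green 60 24 y [-8.4  0.7] z [18.8 20.3 22.3]
green 75 24 y [-8.7  1.2] z [18.1 20.2 24.1]
grey -90 108 y [-20.2  21.9] z [28.5 31.2 33.5]
grey -75 93 y [-21.6  18. ] z [ 8.4 12.  32.9]
grey -60 76 y [-21.1   9.4] z [ 8.   9.9 13. ]
grey -45 106 y [-20.6  15.5] z [  8.7  12.9 229.9]
grey -30 59 y [-13.7  22.2] z [ 90.8 140.2 226.5]
grey 15 10 y [-1.4 15.5] z [123.7 125.9 152.5]
grey 30 13 y [-16.   19.4] z [ 93.1  98.9 223.1]
grey 45 24 y [-20.1  18.4] z [21.6 28.8 31.8]
grey 60 18 y [-14.5 -11. ] z [21.6 26.7 31.9]
grey 75 20 y [-14.2  -9.4] z [19.8 27.  33.9]
grey 90 24 y [-13.1  17.4] z [ 5.4 26.5 42.7]
[0.48442693 0.15690067 0.18816737] 0.017620163371264593 [-0.23016661  0.15610204 -0.56924327]
```

The handle is down (top at z ≈ 20, blade top at 11, level). Releasing with a small opening and lifting out.

Request:
arm_command(
  xyz=[
    [0, 0, 0],
    [0, 0, 0],
    [0, 0, 0],
    [0, 0, 0],
    [0, 0, 0],
    [0, 0, 0],
    [0, 0, 10],
    [0, 0, 20],
    [0, 0, 40],
    [0, 0, 40],
    [0, 0, 20],
  ],
  spin=[0, 0, 0, 0, 0, 0, 0, 0, 0, 0, 0],
  jaw=-0.2,
)

```text
time: 15.3
tool_pos: [0.4849, 0.157, 0.3224]
tool_rot: [3.141, 0.005, -2.989]
contact_force: [0.7, -0.6, -0.4]
opening: 0.0367
grip_force: 0.0
```

```bash
python3 q.py | grep -E "green|grey -(90|75|60|45)"; python3 - <<'E'
from h import *
c=np.load("last.npy",allow_pickle=True).item()
cv2.imwrite("pics/p4.png",cv2.resize(c["img"][190:310,150:310,::-1],(800,600),interpolation=cv2.INTER_CUBIC))
t=np.array([.4820,.1568]);R=rot(np.radians(8.79));pp=np.array([90.5,60])
def C(f,g=0):
    f=np.radians(f);n=np.array([np.sin(f),np.cos(f)]);d=np.array([np.cos(f),-np.sin(f)])
    q=pp-(7-g)*n+130*d+[9.5,19];return (R@q)+t*1000
prev=C(28.6,15);print("start",prev.round(1))
for f in (28.6,34,40,46,52,58,64,70,75,80,84,87,90,91):
    w=C(f);print(f,(w-prev).round(1),w.round(1));prev=w
E
```

```text
green -30 30 y [-7.3  7.3] z [16.8 19.6 21.7]
green -15 42 y [-8.1  6.2] z [16.8 19.1 21.4]
green 0 36 y [-9.2  6.8] z [16.2 19.  22. ]
green 15 36 y [-8.5  6.2] z [17.  19.  22.4]
green 30 39 y [-8.8  6. ] z [16.8 18.9 21. ]
green 45 26 y [-9.4  0.6] z [15.3 18.9 21. ]
green 60 24 y [-9.7  0.5] z [16.9 19.5 21.1]
green 75 24 y [-10.2  -0. ] z [16.5 18.6 20.6]
grey -90 110 y [-21.4  21.2] z [29.2 31.5 33.4]
grey -75 93 y [-22.2  15.5] z [ 8.6 11.6 32.8]
grey -60 79 y [-21.7   8.9] z [ 7.2 10.  12.8]
grey -45 73 y [-21.9   9.1] z [ 7.5 10.2 13. ]
start [693.8 213.6]
28.6 [ -5.1 -14.1] [688.7 199.5]
34 [ -5.3 -11.1] [683.4 188.4]
40 [ -7.1 -11.6] [676.3 176.8]
46 [ -8.3 -10.8] [668.1 166. ]
52 [-9.3 -9.9] [658.7 156. ]
58 [-10.3  -8.9] [648.4 147.2]
64 [-11.2  -7.8] [637.2 139.4]
70 [-12.   -6.5] [625.2 132.9]
75 [-10.4  -4.5] [614.8 128.4]
80 [-10.8  -3.5] [604.  124.8]
84 [-8.8 -2.2] [595.2 122.7]
87 [-6.7 -1.2] [588.5 121.5]
90 [-6.8 -0.9] [581.7 120.6]
91 [-2.3 -0.2] [579.4 120.4]
```

View pics/p4.png

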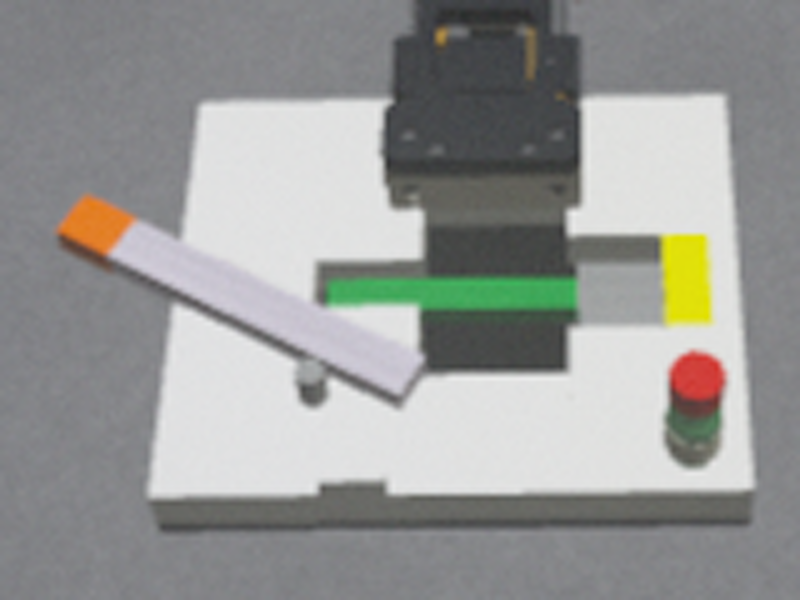

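The picture shows the spatula seated: handle (328–577, 292) in the slot and blade under the yellow bridge. The bar leans on the post at (312,375) with its orange end at (90,225). Now I'll go to the outer side of the orange end with closed fingers.

Request:
arm_command(
  xyz=[
    [20, 5, 0],
    [30, 8, 0],
    [30, 8, 0],
    [30, 8, 0],
    [30, 8, 0],
    [30, 8, 0],
    [29, 9, 0],
    [10, 3, 0],
    [0, 0, -30],
    [0, 0, -35],
    [0, 0, -28],
    [0, 0, -13],
    [0, 0, 0],
  ],
  spin=[0, 0, 0, 0, 0, 0, 0, 0, 0, 0, 0, 0, 0],
  jaw=-1,
)

```text
time: 16.65
tool_pos: [0.6929, 0.2138, 0.2101]
tool_rot: [-3.142, -0.004, -2.989]
contact_force: [-0.0, -0.1, 0.6]
opening: 0.0005
grip_force: 0.0
```

Request:
arm_command(
  xyz=[
    [0, 0, 6],
    [-5, -14, 0],
    [-5.3, -11, 0],
    [-7, -11.6, 0],
    [-8.3, -10.8, 0],
    [-9.3, -9.9, 0],
    [-10.3, -8.9, 0],
    [-11.2, -7.8, 0],
    [-12, -6.5, 0],
    [0, 0, 0],
  ],
  spin=[0, 0, 0, 0, 0, 0, 0, 0, 0, 0],
)

```text
time: 17.65
tool_pos: [0.6251, 0.1329, 0.2213]
tool_rot: [-3.141, 0.004, -2.99]
contact_force: [-0.3, -0.2, 0.1]
opening: 0.0005
grip_force: 0.0
```

```bash
cat > b.py <<'E'
from h import *
c=read_camera("side");np.save("last.npy",c,allow_pickle=True);R=rot(np.radians(8.82));t=np.array([.4793,.15946])
im=c["img"].astype(int);hsv=cv2.cvtColor(c["img"],cv2.COLOR_RGB2HSV)
v,u=np.mgrid[190:300,150:290];v=v.ravel();u=u.ravel()
P=np.array([atz(c,a,b,.046) for a,b in zip(u,v)]);q=(P[:,:2]-t)@R*1000
D=np.array([world(c,a,b)[2] for a,b in zip(u,v)])*1000
k=(D>41.5)&(D<51)&(q[:,0]<250)&(q[:,0]>20)&(q[:,1]>-140)&(hsv[v,u,1]<60)
o=(hsv[v,u,0]>5)&(hsv[v,u,0]<18)&(hsv[v,u,1]>150)&(q[:,1]<60)
print("orange",o.sum(),q[o].mean(0).round(1) if o.sum() else "")
kk=k|o
if kk.sum()>10:
    print(cv2.minAreaRect(q[kk].astype(np.float32)),kk.sum(), "zmax",np.percentile(D[kk],95))
s=observe();print(s["time"],s["tool_pos"],s["contact_force"])
E
python3 b.py
```

```text
orange 18 [116.  -66.6]
((82.58183288574219, 5.04156494140625), (212.05287170410156, 80.89364624023438), 88.49894714355469) 668 zmax 47.58063308191355
17.7 [0.62564599 0.13328744 0.22095056] [ 1.22137549  0.38318236 -0.19695597]
```

The bar has swung with the push (orange end now near tray (116,-67)). The tips are a bit high, so I'll drop 5 mm and finish the swing.

Request:
arm_command(
  xyz=[
    [3, 2, 0],
    [0, 0, -5],
    [-3, -2, 0],
    [-10.4, -4.5, 0],
    [-10.8, -3.5, 0],
    [-8.8, -2.2, 0],
    [-6.7, -1.2, 0],
    [-5, -0.8, 0],
    [0, 0, 0],
    [0, 0, 0],
  ],
  spin=[0, 0, 0, 0, 0, 0, 0, 0, 0, 0],
)

```text
time: 18.7
tool_pos: [0.5835, 0.1213, 0.2133]
tool_rot: [3.141, 0.0, -2.989]
contact_force: [0.3, 0.0, 0.7]
opening: 0.0008
grip_force: 0.0
```

```bash
python3 b.py
```

```text
orange 30 [ 66.1 -73.6]
((68.51940155029297, 4.440925598144531), (218.46066284179688, 43.33818817138672), 86.10169982910156) 588 zmax 47.7289027843332
18.75 [0.58360211 0.12129856 0.21330987] [ 0.78656372  0.47374435 -0.62064859]
```

Request:
arm_command(
  xyz=[
    [10, 1.5, 0],
    [10, 1.5, 0],
    [0, 0, 30],
    [0, 0, 40],
    [10, 0, 40],
    [20, -20, 30],
    [30, -30, 0],
    [30, -30, 0],
    [0, -30, 0],
    [0, -30, 0],
    [0, -30, 0],
    [0, 0, 0],
  ],
  spin=[0, 0, 0, 0, 0, 0, 0, 0, 0, 0, 0, 0],
)

```text
time: 19.95
tool_pos: [0.6935, -0.0499, 0.3528]
tool_rot: [-3.14, -0.001, -2.993]
contact_force: [-0.3, -0.1, 0.4]
opening: 0.0004
grip_force: 0.0
```

```bash
python3 b.py; python3 q.py | grep -E "green|grey -60";  python3 - <<'E'
from h import *
c=np.load("last.npy",allow_pickle=True).item();a=read_camera("top")
im=cv2.resize(a["img"][130:240,150:250,::-1],(400,440),interpolation=cv2.INTER_CUBIC)
jm=cv2.resize(c["img"][190:300,185:285,::-1],(400,440),interpolation=cv2.INTER_CUBIC)
cv2.imwrite("pics/p5.png",np.hstack([im,jm]));np.save("top5.npy",a,allow_pickle=True)
E
```

```text
orange 81 [ 72.9 -75.5]
((69.32089233398438, 4.429908752441406), (218.61497497558594, 45.2567024230957), 86.01556396484375) 753 zmax 47.49917525468184
20.0 [ 0.69348421 -0.04786066  0.35285779] [-1.53038413  0.77031716  0.94681153]
green -30 29 y [-7.6  6. ] z [16.6 18.9 22.5]
green -15 42 y [-8.8  6.4] z [17.7 18.9 20.7]
green 0 35 y [-7.3  6.5] z [16.2 19.1 21.2]
green 15 36 y [-8.5  5.8] z [17.2 19.4 21.7]
green 30 40 y [-9.2  4.9] z [15.9 18.9 20.9]
green 45 21 y [-9.4  0.7] z [16.5 19.2 20.5]
grey -60 78 y [-22.    9.4] z [ 7.8  9.8 12.9]
```

View pics/p5.png

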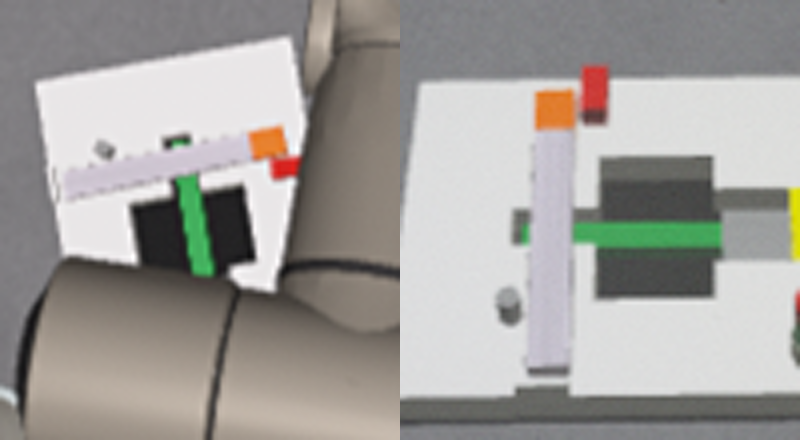

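The bar now lies across the slot, resting by the red stop at (595,95), with its near end at (549,369). I'll measure its alignment in both views.

```bash
python3 - <<'E'
from h import *
c=np.load("last.npy",allow_pickle=True).item();s=lambda x,y:(185+(x-400)/4-.37,190+y/4-.37)
tr=lambda c,uv,z,t,a:((rot(np.radians(a)).T@(atz(c,*uv,z)[:2]-t))*1000).round(1)
S=(np.array([.4793,.15946]),8.82)
for n,p,z in(("far",(536,91),.046),("far",(576,91),.046),("near",(528,367),.046),("near",(570,367),.046),("stop foot near",(583,123),.032),("slot end",(513,210),.032),("well",(600,157),.032),("corner",(415,83),.032),("post top",(508,296),.054)): print(n,tr(c,s(*p),z,*S))
c=np.load("top5.npy",allow_pickle=True).item();s=lambda x,y:(150+x/4-.37,130+y/4-.37);T=(np.array([.4820,.1568]),8.79)
for n,p,z in(("far",(280,126),.046),("far",(288,154),.046),("near",(61,171),.046),("near",(67,198),.046),("post",(105,149),.054),("well",(132,207),.032),("well",(243,186),.032)): print("T",n,tr(c,s(*p),z,*T))
E
```

```text
far [ 84.4 -90. ]
far [ 59.7 -89.6]
near [ 77.2 100.1]
near [ 54.3 100.3]
stop foot near [ 55.8 -75.4]
slot end [ 94.6 -11.6]
well [ 44.3 -49.4]
corner [ 163.4 -108.5]
post top [90.1 60.3]
T far [ 83.9 -88.1]
T far [ 59.3 -90.6]
T near [78.7 98.8]
T near [55.4 97.4]
T post [89.2 58.6]
T well [40.2 46.8]
T well [ 41.2 -48.2]
```

The bar's free end is at x ≈ 72 and its origin at x ≈ 67, so both are already inside 64–76. A 3 mm nudge at the free end will centre it better.

Request:
arm_command(
  xyz=[
    [-18, 32, 0],
    [-18, 33, 0],
    [-18, 33, 0],
    [-18, 33, 0],
    [-20, 33, 0],
    [0, 0, -35],
    [0, 0, -40],
    [0, 0, -40],
    [0, 0, -22],
    [0, 0, 0],
    [-5, -0.8, 0],
    [-5, -0.8, 0],
    [-4, -0.6, 0],
    [-3, -0.5, 0],
    [-3, -0.4, 0],
    [0, 0, 0],
    [0, 0, 0],
  ],
  spin=[0, 0, 0, 0, 0, 0, 0, 0, 0, 0, 0, 0, 0, 0, 0, 0, 0],
)

```text
time: 21.8
tool_pos: [0.5814, 0.115, 0.2164]
tool_rot: [3.141, 0.0, -2.989]
contact_force: [0.2, -0.6, -0.5]
opening: 0.0005
grip_force: 0.0
```

Request:
arm_command(
  xyz=[
    [10, 1.5, 0],
    [10, 1.5, 0],
    [0, 0, 30],
    [0, 0, 40],
    [10, 0, 40],
    [20, -20, 30],
    [30, -30, 0],
    [30, -30, 0],
    [0, -30, 0],
    [0, -30, 0],
    [0, -30, 0],
    [0, 0, 0],
  ],
  spin=[0, 0, 0, 0, 0, 0, 0, 0, 0, 0, 0, 0],
)

```text
time: 23.0
tool_pos: [0.6913, -0.0561, 0.3556]
tool_rot: [-3.141, -0.001, -2.993]
contact_force: [0.1, 1.1, 0.2]
opening: 0.0004
grip_force: 0.0
```

```bash
python3 b.py; python3 q.py | grep -E "green (0|30|45)|grey -60";  python3 - <<'E'
from h import *
c=np.load("last.npy",allow_pickle=True).item()
cv2.imwrite("pics/p6.png",cv2.resize(c["img"][190:305,160:313,::-1],(798,600),interpolation=cv2.INTER_CUBIC))
E
```

```text
orange 86 [ 69.7 -75.6]
((68.4556655883789, 3.5055923461914062), (216.5856475830078, 43.33818817138672), 86.10169982910156) 755 zmax 47.3408224691872
23.05 [ 0.69134839 -0.05399312  0.35570771] [ 0.28439497 -0.37476395 -0.56902485]
green 0 36 y [-7.6  5.9] z [16.5 19.4 21.7]
green 30 39 y [-7.9  4.9] z [16.9 19.3 21.3]
green 45 22 y [-9.1  0.1] z [17.1 18.8 21.3]
grey -60 79 y [-22.4   9.6] z [ 8.2 10.6 14. ]
```

View pics/p6.png

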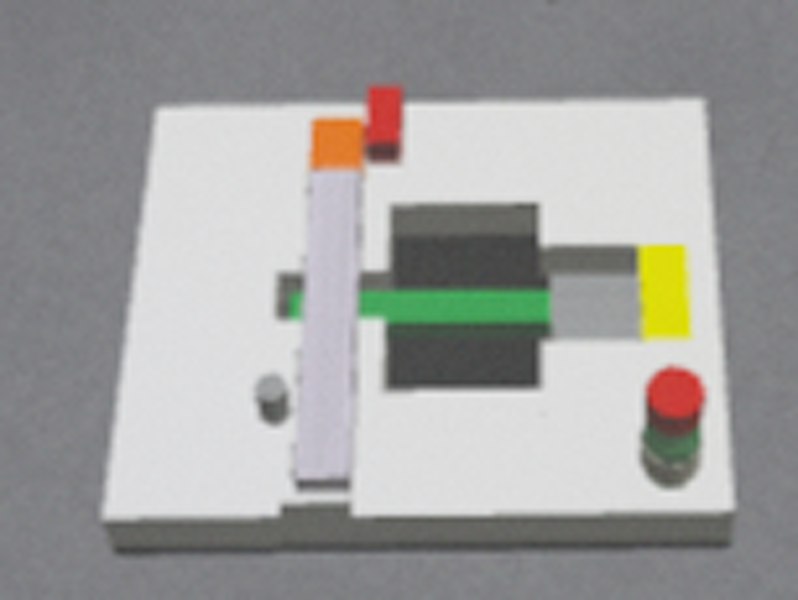

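```bash
python3 - <<'E'
from h import *
c=np.load("last.npy",allow_pickle=True).item();s=lambda x,y:(160+x/5.216-.4,190+y/5.216-.4)
R=rot(np.radians(8.82));t=np.array([.4793,.15946])
for n,p,z in(("far",(312,119),.046),("far",(364,119),.046),("near",(294,480),.046),("near",(350,480),.046),("hend top",(289,292),.020),("handle start top",(551,290),.020),("handle start front",(551,322),.020),("bladefloor",(560,338),.011),("slot end",(277,272),.032),("post",(272,385),.054)): print(n,((R.T@(atz(c,*s(*p),z)[:2]-t))*1000).round(1))
E
```

```text
far [ 82.5 -89.8]
far [ 57.8 -89.4]
near [ 78.6 100.6]
near [ 55.2 100.9]
hend top [90.6 -9.7]
handle start top [-29.5  -9.2]
handle start front [-29.3   8. ]
bladefloor [-33.4  10.9]
slot end [ 95.1 -12.7]
post [89.9 59.8]
```

Bar free end at x ≈ 70.2, origin at about (67.3, 75) mm. Spatula tip at x ≈ -89.5, centred and level. All within limits, so I'm handing in.

```bash
python3 -c "
from cell import *
print(hand_in())"
```

```text
the job is handed in; nothing more can be done
None
```

The job is handed in, with no verdict shown: by my last camera measurements the spatula lies flat in its recess with the blade under the bridge, the bar lies across the handle slot between post and stop, and I saw no vial, dish, bottle or beaker disturbed, though I did not re-measure them.

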